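# Nip a turned shaft in the bench caliper

## Robot

A 6-joint arm with a two-finger parallel gripper is mounted at the origin on the work surface; the furniture and walls round the work are solid. World frame = base frame: x ahead of the robot, y to its left, z up, the work surface at z = 0. Lengths are in m, angles in degrees, forces in N, time in s.
With the tool pointing down it reaches from about 0.325 to 1 m from the base axis. Payload 5.1 kg.
Tool frame: the origin (TCP) lies at the very end of the fingers, on their centre line; the grasp point (between the pads) lies 19 mm behind it; z points along the fingers, y is the line along which they close (so a half turn about z gives the same grasp; the last joint's range is limited). The gripper opens to 85 mm and grips with 20 to 120 N. Pads are 22 mm wide; open, the fingers measure 114 mm over their backs; the gripper's body (76 mm by 85 mm) begins 54 mm behind the grasp point. The pads swing forward as they close: fully open they stand 13 mm farther back than shut.
Start: joints at [66.429, 7.093, 94.555, -0, 78.352, -4.733], TCP at [0.21, 0.615, 0.231] pointing down, gripper open.
Joint ranges: [-149.61, 149.61], [-58.7, 133.49], [1.44, 155.28], [-77.14, 257.14], [18.33, 153.61], [-166.67, 166.67]. Speed limits (degrees/s): [147.25, 147.25, 180, 180, 180, 180].

## Interface

Orientations are given as [roll, pitch, yaw] about the fixed x, y, z axes, in that order (R = Rz(yaw) Ry(pitch) Rx(roll)).
In Python, from station import * gives the robot as it stands.
- The arm moves only by the tool advance, called after ">>>" by a JSON object that holds its "name" and its "arguments", one argument or row to a line. Schema: {"type":"object","properties":{"motion":{"type":"string"},"only":{"type":"string"},"quiet":{"type":"boolean"},"lines":{"type":"string"}},"required":["motion"],"additionalProperties":false}. motion is a string of 1 to 8 rows, one to a line, with the numbers parted by spaces; each row has 5 numbers: the finger opening in m, then dx, dy, dz in units of 25 mm, then a turn about the tool's z in units of 10 degrees; each row is the pose to reach, as a shift and turn from the pose commanded when the call began, along the tool's axes at that moment; what a row does not reach only later rows make up. A row lasts 1/10 s, in which the tool goes at most 0.05 m and 8.59 degrees, less where a joint would pass 70% of its speed; a pose out of reach is approached as far as the arm can. The fingers move at their own pace and stop on an object; the grip force is fixed at half the most. Time passes only in rows, so rows that do not move let the fingers close. The tool returns the time, the measured TCP pose, the force, the opening and the grip force at its end. only (a regular expression) keeps the lines of the reply that match it, lines (a string "A,B") keeps lines A to B, and quiet returns only ok. Input that does not fit is refused with a message, and nothing moves.
- observe(): the state, without advancing time (a new reading comes with each control period).
- read_camera(name): name is "scene" or "top" or "wrist"; returns (picture, depth): 480x640x3 uint8, red, green, blue; 480x640 float32, m along the optical axis (not along the pixel's ray), 0 where there is no reading.
- camera_info(name): a dict with "camera_matrix" (3x3 intrinsics, pixels), "rvec" (rotation vector, rad) and "tvec" (3), from world to camera coordinates, as OpenCV has them; the wrist camera has in their place "mount" (4x4, takes a point from camera to tool coordinates, whose origin is the TCP and whose axes are the flange's). Camera axes: x right, y down, z forward; pixel columns grow to the right and rows downward; lengths in m; the calibration is good to about 2 mm. A picture is of the moment at which its call begins: read the wrist's pose just before it. camera_info takes no time and is no camera call.
- hand_in(): hands the job in; it is judged then, once.
Trained networks look in the newest picture that a camera, given by its name, has taken for a name from the list of things; names that differ only in an ending like _2 or _b are one class to them, and where a whole thing is asked for, a point or a joint stands for the part that bears it (a point fixed in the world has none). Each returns a list of dicts, best first, with "conf" (0 to 1); they miss things now and then, are a little off and sometimes report something else, mostly with a low value. They report only what shows in the picture. A call takes as long as a camera call. They do not tell look-alikes from the thing itself.
- recognise(camera, query): "point" ([x, y, z] in m, in world coordinates, good to about 4 mm: the middle of the surface that is visible of it).
- landmark_of(camera, query): "point" ([x, y, z] in m, in world coordinates, good to about 4 mm: a listed point, or the origin of a listed thing).
The state is a dict: "time": time; "joint_positions": joint angles; "qvel": joint speeds; "joint_efforts": joint torques, N m; "tcp_pos": TCP position; "eef_rot": TCP orientation; "contact_force": force on the tool from outside, world axes, zero at the start; "wrist_torque": the same for the moment, N m; "gripper_width": finger opening in m; "grip_force": force on a finger pad.
Only numpy, scipy, OpenCV 4.12 (cv2) and the standard library are available. Lean on these libraries where they do the work, as an engineer would, in place of code of your own. Each camera call takes 0.05 s, during which the arm holds its last target. There are 200 camera calls.

## Task

Measure the silver aluminium shaft with the caliper on the stand: slide the jaw open, stand the shaft on its flange on the stand's plate between the two jaws, and let go of it. Then slide the jaw gently shut by its red thumb tab until it presses the shaft against the fixed jaw, and leave it closed on the shaft with the shaft upright, the brass shaft staying where it is.

Things in the scene. Friction and masses are not known exactly. Their poses are not given: they have to be found in the camera images.
- stand: Fixed stand: blue plate 120 (x) x 240 (y) mm, top 12 mm above the table, carrying a vernier caliper flat, its beam along y. Origin: centre of the underside. +y points along the beam to the fixed jaw; the long jaws point to -x. Beam: x +13 to +29 mm, top z 32 mm; jaws: z 30 to 35 mm, from the beam to x = -27 mm. The space under the jaws is open.
- fixed_face (a point): Middle of the measuring face of the fixed jaw (stand frame x = -14, y = +93, z = 32 mm); axes as the stand's; the face looks to -y.
- jaw_face (a point): Middle of the measuring face of the sliding jaw, oppopoint fixed_face; axes as the stand's; the face looks to +y. The opening of the caliper is the y distance from here to fixed_face.
- rest (a point): Point on the plate's top where the shaft may well stand: in the middle of the jaws' length, 40 mm on the -y side of the fixed jaw's face and 27 mm from the beam. To set the shaft down here from above, open the jaw to about 85 mm.
- caliper_jaw (a joint): Slide of the jaw along the beam, m; 0 is shut (the faces then stand 5 mm apart), growing to 0.110 as the jaw moves away from the fixed jaw (stand's -y): opening between the faces = value + 5 mm. Starts 10 to 25 mm. Friction about 1.5 N, stays where it is left.
- tab_top (a point): Top centre of the red thumb tab on the sliding jaw: upright block 18 (x) x 14 (y) x 36 mm high on the jaw's flat carriage, to be pinched across x or pushed. It lies 26 mm behind the jaw face (-y) and 35 mm to its +x. Sprung: pushed towards the fixed jaw it yields up to 12 mm with 2 N rising to 8 N, so it carries the jaw along and then gives; pulled the other way it is rigid.
- shaft: Turned aluminium shaft, silver, loose, 0.14 to 0.28 kg, standing on the table: flange 44 mm across and 10 mm high, body 36 mm across up to 40 mm (the jaws close on this), neck 26 mm across up to the top at 72 mm (grip it here from above). Origin: centre of the underside; z up the axis.
- brass_shaft: Brass-coloured shaft of the same shape and size, standing on the table; not to be moved. Origin: centre of the underside.
Not all that is in view belongs to the job. There is more than one size of the shaft; the one meant has the size given above.

How it is judged:
By the outcome, as a careful person would: the job done as asked, in the order asked, and still so for the second after the job is handed in, with the robot touching nothing.
It also fails if it takes over 69 s, if anything falls off the work surface, if the arm or the gripper's body presses on something with over 40 N, if the wrist force passes 120 N, or if a joint passes its speed limit or range.

## Working session

There is one attempt and no reset: what is moved stays moved. The work goes in short steps, Python scripts to look and compute and a tool call to move; the robot and the scene stay as the last step left them, time stands still between calls to the robot, and variables do not carry over. Pictures are saved under pics/ and viewed, at most 10 in all, crops included, and the job is handed in when it is done.

```bash
mkdir -p pics; cat > h.py <<'E'
from station import *
import numpy as np, cv2
from scipy.spatial.transform import Rotation as R
def cam(n):
    s=observe(); p,d=read_camera(n); i=camera_info(n); K=np.array(i["camera_matrix"])
    if "mount" in i:
        T=np.eye(4); T[:3,:3]=R.from_euler('xyz',s["eef_rot"],degrees=True).as_matrix(); T[:3,3]=s["tcp_pos"]; T=T@np.array(i["mount"])
    else:
        T=np.eye(4); T[:3,:3]=cv2.Rodrigues(np.array(i["rvec"],float))[0]; T[:3,3]=np.ravel(i["tvec"]); T=np.linalg.inv(T)
    return p,d,K,T
def cloud(d,K,T):
    v,u=np.mgrid[:d.shape[0],:d.shape[1]]
    c=np.stack([(u-K[0,2])/K[0,0]*d,(v-K[1,2])/K[1,1]*d,d],-1)
    return c@T[:3,:3].T+T[:3,3]
def pix(P,K,T):
    c=np.linalg.inv(T)@np.append(P,1); q=K@c[:3]; return np.round(q[:2]/q[2]).astype(int)
def save(n,p): cv2.imwrite("pics/"+n,cv2.cvtColor(p,cv2.COLOR_RGB2BGR))
E
python3 - <<'E'
from h import *
print(observe()["eef_rot"])
for n in("scene","top"):
    p,d,K,T=cam(n); save(n+".png",p)
    for q in("stand","shaft","brass_shaft","fixed_face","jaw_face","rest","tab_top"):
        for r in landmark_of(n,q)[:4]: print(n,q,np.round(r["point"],3),round(r["conf"],2),pix(r["point"],K,T))
E
```

```text
[-1.79880289e+02 -1.09015693e-02  1.61160523e+02]
scene stand [0.518 0.069 0.003] 0.8 [273 240]
scene shaft [ 0.58  -0.145 -0.001] 0.92 [382 278]
scene shaft [ 0.502 -0.181  0.003] 0.75 [370 311]
scene shaft [ 0.572 -0.26   0.   ] 0.71 [433 313]
scene brass_shaft [ 0.408 -0.223 -0.001] 0.93 [352 359]
scene fixed_face [0.492 0.158 0.033] 0.74 [231 215]
scene fixed_face [0.496 0.118 0.012] 0.3 [247 231]
scene fixed_face [ 0.407 -0.224  0.   ] 0.26 [352 359]
scene jaw_face [0.494 0.144 0.03 ] 0.73 [237 218]
scene rest [0.497 0.117 0.012] 0.94 [248 231]
scene tab_top [0.535 0.116 0.077] 0.46 [261 195]
top stand [ 0.517  0.062 -0.001] 0.75 [273 249]
top shaft [ 0.567 -0.267 -0.001] 0.65 [441 221]
top shaft [ 0.579 -0.146 -0.004] 0.57 [378 217]
top shaft [ 0.503 -0.18  -0.003] 0.47 [397 254]
top brass_shaft [ 0.409 -0.228 -0.004] 0.7 [424 303]
top fixed_face [0.488 0.156 0.028] 0.73 [221 263]
top jaw_face [0.494 0.142 0.034] 0.9 [228 259]
top rest [0.492 0.117 0.012] 0.89 [243 262]
top rest [ 0.567 -0.266  0.002] 0.66 [440 221]
top tab_top [0.533 0.121 0.07 ] 0.69 [236 235]
```

View pics/scene.png

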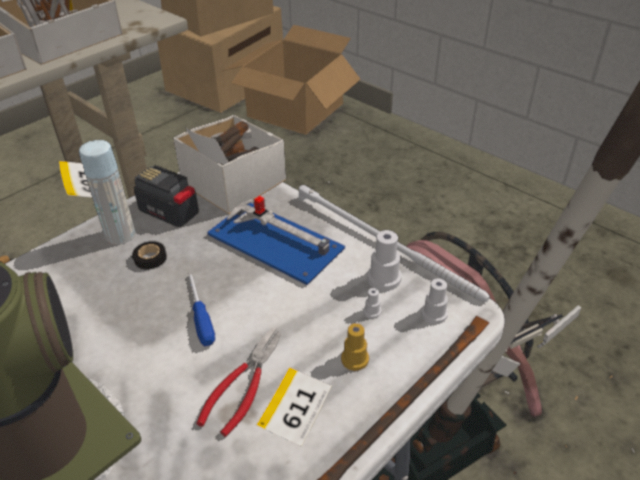

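View pics/top.png

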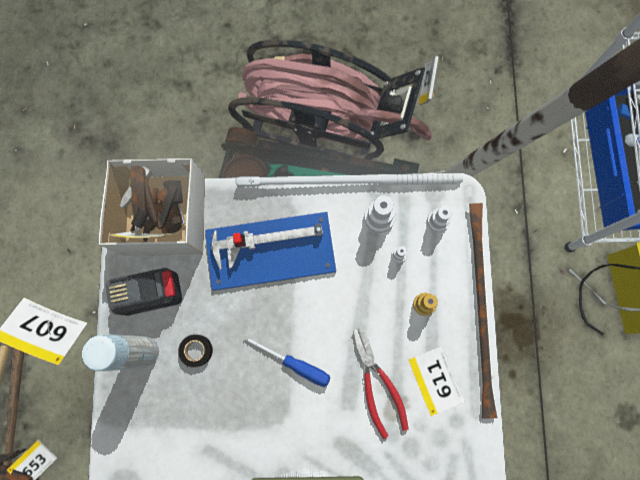

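Candidates for the shaft are three silver ones: large (scene 382,265), small (370,303), medium (435,302). The brass one is at (355,347) and is ruled out. The medium one looks brass-sized, so it is probably the one. I'll check the heights and diameters, and get the stand's pose from its blue plate.

```bash
cat > m.py <<'E'
from h import *
for n in("top","scene"):
    p,d,K,T=cam(n); C=cloud(d,K,T); 
    hsv=cv2.cvtColor(p,cv2.COLOR_RGB2HSV)
    ok=(d>0)
    for nm,c in(("A",(.58,-.145)),("B",(.502,-.18)),("C",(.569,-.264)),("brass",(.408,-.226))):
        m=ok&(np.hypot(C[...,0]-c[0],C[...,1]-c[1])<.04)&(C[...,2]>.012)
        P=C[m]; zt=np.percentile(P[:,2],98)
        t=P[P[:,2]>zt-.008]
        mid=P[(P[:,2]<zt-.02)]
        print(n,nm,"ztop",zt.round(4),"topc",t.mean(0).round(4),"topext",np.ptp(t,0).round(3),"ext",np.ptp(P,0).round(3),len(P))
    b=ok&(hsv[...,0]>100)&(hsv[...,0]<125)&(hsv[...,1]>150)&(abs(C[...,2]-.012)<.006)&(abs(C[...,1]-.066)<.16)&(abs(C[...,0]-.52)<.12)
    P=C[b][:,:2]; rc=cv2.minAreaRect((P*1000).astype(np.float32)); print("plate",rc,np.median(C[b][:,2]))
    r=ok&((hsv[...,0]<8)|(hsv[...,0]>172))&(hsv[...,1]>150)&(np.hypot(C[...,0]-.535,C[...,1]-.118)<.04)
    P=C[r]; zt=np.percentile(P[:,2],95); t=P[P[:,2]>zt-.004]; print("tab",zt,t.mean(0),np.ptp(t,0))
    u,v=pix([.57,-.264,.04],K,T); save("crop_%s.png"%n,cv2.resize(p[v-60:v+60,u-100:u+60],None,fx=4,fy=4))
E
python3 m.py
```

```text
top A ztop 0.1015 topc [ 0.5751 -0.1466  0.0986] topext [0.035 0.034 0.01 ] ext [0.05  0.058 0.091] 795
top B ztop 0.0518 topc [ 0.5006 -0.1811  0.0482] topext [0.017 0.015 0.009] ext [0.024 0.024 0.04 ] 152
top C ztop 0.0747 topc [ 0.5661 -0.2604  0.0713] topext [0.026 0.025 0.01 ] ext [0.038 0.035 0.065] 383
top brass ztop 0.0746 topc [ 0.4053 -0.2258  0.0715] topext [0.023 0.025 0.009] ext [0.039 0.037 0.064] 345
plate ((514.0455322265625, 66.31466674804688), (118.41828918457031, 237.83070373535156), 7.6260247230529785) 0.011426507209650216
tab 0.07326824350872418 [0.52728815 0.1187039  0.07161156] [0.01712504 0.01321394 0.00759396]
scene A ztop 0.1007 topc [ 0.5772 -0.15    0.0987] topext [0.037 0.036 0.011] ext [0.058 0.058 0.091] 1410
scene B ztop 0.0509 topc [ 0.5032 -0.1841  0.0481] topext [0.019 0.017 0.009] ext [0.022 0.026 0.039] 292
scene C ztop 0.0737 topc [ 0.5684 -0.2632  0.0715] topext [0.028 0.025 0.009] ext [0.039 0.038 0.063] 728
scene brass ztop 0.074 topc [ 0.408  -0.2288  0.0715] topext [0.027 0.026 0.01 ] ext [0.038 0.039 0.064] 799
plate ((514.86865234375, 62.28837203979492), (118.87957000732422, 238.21286010742188), 7.930263519287109) 0.011953437338604544
tab 0.07193238716704398 [0.52943952 0.11597867 0.07090408] [0.01625385 0.0140809  0.00529819]
```

View pics/crop_scene.png

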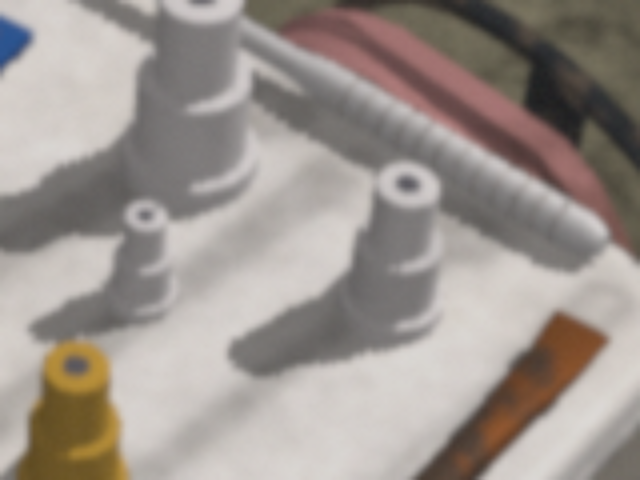

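Choice: the medium one, C, at scene (435,302). It is 72 mm high with a 26 mm neck, matching the brass one. A is about 100 mm high and B about 50 mm. The crop shows C standing alone at (395,250). Next: straddle the tab with the fingers along the beam and push the jaw open.

```bash
cat > g.py <<'E'
from h import *
import sys
S=np.array([.5145,.0643,0]); Y=7.8; RS=R.from_euler('z',Y,degrees=True).as_matrix()
def goal(P,yaw=Y+180):
    s=observe(); r=R.from_euler('xyz',s["eef_rot"],degrees=True); 
    t=R.from_euler('xyz',[180,0,yaw],degrees=True)
    dz=(r.inv()*t).as_euler('xyz',degrees=True)
    print("shift",np.round(r.as_matrix().T@(P-np.array(s["tcp_pos"])),4),"turn",dz.round(2),"tcp",np.round(s["tcp_pos"],4),"stand",np.round(RS.T@(np.array(s["tcp_pos"])-S),4),"F",np.round(RS.T@np.array(s["contact_force"]),2),"w",s["gripper_width"],"t",s["time"])
if __name__=="__main__":
    a=[float(x) for x in sys.argv[2:5]]
    goal(S+RS@np.array(a) if sys.argv[1]=="s" else np.array(a))
E
python3 g.py s .021 .051 .12
```

```text
shift [-0.462  -0.368   0.1114] turn [  0.     0.   -26.64] tcp [0.2099 0.6152 0.2314] stand [-0.227   0.5871  0.2314] F [-0.68 -0.84 -0.24] w 0.08544612563589858 t 0.9
```

Careful with the scale: shifts go in units of 25 mm and turns go in units of 10 degrees. That gives: -0.1 m is -4, -0.462 m is -18.48, -26.64 degrees is -2.664.

>>> {"name": "advance", "arguments": {
  "motion": "0.03 0 0 -4 0\n0.03 0 0 -4 0\n0.03 -18.48 -14.72 -4 -2.664\n0.03 -18.48 -14.72 -4 -2.664\n0.03 -18.48 -14.72 -4 -2.664\n0.03 -18.48 -14.72 -4 -2.664\n0.03 -18.48 -14.72 -4 -2.664\n0.03 -18.48 -14.72 -4 -2.664"
}}

```text
time: 1.7
tcp_pos: [0.3709, 0.3631, 0.3316]
eef_rot: [180.0, 0.0, -172.2]
contact_force: [1.4, 0.7, 1.2]
gripper_width: 0.0297
grip_force: 0.0
```

```bash
python3 g.py s .021 .051 .16
```

```text
shift [-0.1225 -0.2646  0.1716] turn [0.02 0.05 0.03] tcp [0.3709 0.3631 0.3316] stand [-0.1018  0.3155  0.3316] F [1.52 0.54 1.19] w 0.029681808839673803 t 1.7
```

Converted, -0.2646 m is -10.584, -0.1225 m is -4.9.

>>> {"name": "advance", "arguments": {
  "motion": "0.03 -4.9 -10.584 0 0\n0.03 -4.9 -10.584 0 0\n0.03 -4.9 -10.584 0 0\n0.03 -4.9 -10.584 0 0\n0.03 -4.9 -10.584 0 0\n0.03 -4.9 -10.584 0 0\n0.03 -4.9 -10.584 0 0\n0.03 -4.9 -10.584 2 0"
}}

```text
time: 2.5
tcp_pos: [0.5319, 0.1189, 0.2893]
eef_rot: [180.0, 0.9, -172.3]
contact_force: [0.4, 0.7, -0.1]
gripper_width: 0.0298
grip_force: 0.0
```

```bash
python3 g.py s .021 .051 .16; python3 - <<'E'
from h import *
from g import S,RS
p,d,K,T=cam("wrist"); save("w1.png",p); C=cloud(d,K,T); hsv=cv2.cvtColor(p,cv2.COLOR_RGB2HSV)
r=(d>0)&((hsv[...,0]<8)|(hsv[...,0]>172))&(hsv[...,1]>150)&(abs(C[...,2]-.072)<.01)
P=C[r]; print(len(P),P.mean(0),(RS.T@(P.mean(0)-S)).round(4),np.ptp((P-S)@RS,axis=0))
E
```

```text
shift [ 0.0057 -0.0008  0.1292] turn [ 0.01  0.89 -0.15] tcp [0.5319 0.1189 0.2893] stand [0.0247 0.0517 0.2893] F [ 0.49  0.67 -0.12] w 0.02979043183575917 t 2.5
1109 [0.46738502 0.2135874  0.06855923] [-0.0264  0.1543  0.0686] [0.09241036 0.14917362 0.01126397]
```

View pics/w1.png

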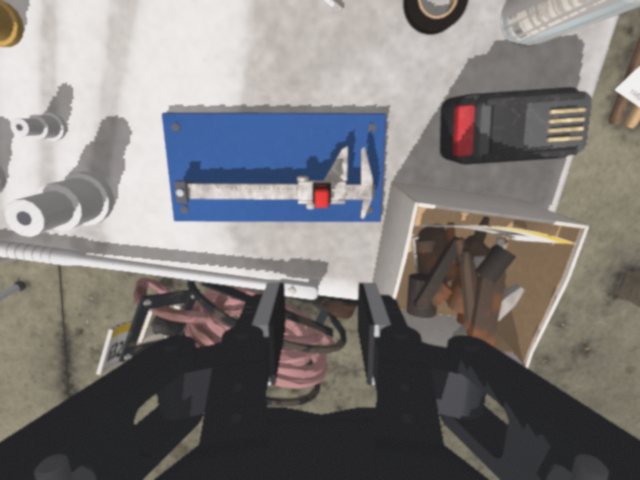

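The wrist view shows the red tab at (322,195), the jaws around (350,185), and the stand clear around the tab. Next I let the arm settle while descending, then re-measure the tab.

Converted, 0.1 m is 4, 0.05 m is 2.

>>> {"name": "advance", "arguments": {
  "motion": "0.03 0.228 -0.032 2 0\n0.03 0.228 -0.032 4 0\n0.03 0.228 -0.032 4 0\n0.03 0.228 -0.032 4 0"
}}

```text
time: 2.95
tcp_pos: [0.5214, 0.1183, 0.1816]
eef_rot: [180.0, -0.1, -172.1]
contact_force: [0.5, 0.2, 1.7]
gripper_width: 0.0301
grip_force: 0.0
```

```bash
python3 g.py s .021 .051 .047; python3 - <<'E'
from h import *
from g import S,RS
p,d,K,T=cam("wrist"); C=cloud(d,K,T); hsv=cv2.cvtColor(p,cv2.COLOR_RGB2HSV)
Q=(C-S)@RS
r=(d>0)&((hsv[...,0]<8)|(hsv[...,0]>172))&(hsv[...,1]>150)&(abs(Q[...,0]-.021)<.03)&(abs(Q[...,1]-.051)<.03)
P=Q[r]; z=np.percentile(P[:,2],95); t=P[P[:,2]>z-.006]; print(len(P),z,t.min(0),t.max(0),t.mean(0))
b=(d>0)&(hsv[...,0]>100)&(hsv[...,0]<125)&(hsv[...,1]>150)&(abs(C[...,2]-.012)<.008)&(abs(Q[...,1])<.16)&(abs(Q[...,0])<.09)
print(cv2.minAreaRect((C[b][:,:2]*1000).astype(np.float32)),np.percentile(C[b][:,2],50))
E
```

```text
shift [-0.0071 -0.0016  0.1346] turn [ 0.01 -0.11  0.05] tcp [0.5214 0.1183 0.1816] stand [0.0142 0.0526 0.1816] F [0.51 0.12 1.67] w 0.030059070602462 t 2.95
558 0.07225352899425443 [0.01394241 0.04572207 0.06651539] [0.03139753 0.05855316 0.07333896] [0.02195723 0.05219123 0.07084729]
((515.9979858398438, 65.96756744384766), (116.09642791748047, 235.63992309570312), 7.506818771362305) 0.011492841400879639
```

Converted, -0.008 m is -0.32, 0.134 m is 5.36.

>>> {"name": "advance", "arguments": {
  "motion": "0.03 -0.32 -0.04 1.6 0\n0.03 -0.32 -0.04 3.2 0\n0.03 -0.32 -0.04 4.4 0\n0.03 -0.32 -0.04 5.36 0\n0.03 -0.32 -0.04 5.36 0\n0.03 -0.32 -0.04 5.36 0"
}}

```text
time: 3.6
tcp_pos: [0.5326, 0.1183, 0.0506]
eef_rot: [-180.0, 0.3, -172.2]
contact_force: [-0.3, -0.4, 0.8]
gripper_width: 0.0299
grip_force: 0.0
```

```bash
python3 g.py s .022 .051 .047
```

```text
shift [ 0.0033 -0.0001  0.0036] turn [-0.    0.26  0.02] tcp [0.5326 0.1183 0.0506] stand [0.0253 0.0511 0.0506] F [-0.34 -0.36  0.79] w 0.02990940846054593 t 3.6
```

Converted, -0.08 m is -3.2, -0.076 m is -3.04.

>>> {"name": "advance", "arguments": {
  "motion": "0.03 0 -0.32 0 0\n0.03 0 -0.72 0 0\n0.03 0 -1.2 0 0\n0.03 0 -1.68 0 0\n0.03 0 -2.16 0 0\n0.03 0 -2.64 0 0\n0.03 0 -3.04 0 0\n0.03 0 -3.2 0 0"
}}

```text
time: 4.4
tcp_pos: [0.5409, 0.0373, 0.0472]
eef_rot: [-180.0, -0.0, -172.3]
contact_force: [0.3, 2.2, 1.0]
gripper_width: 0.0301
grip_force: 0.8
```

>>> {"name": "advance", "arguments": {
  "motion": "0.03 0 0 0 0\n0.03 0 0 0 0"
}}

```text
time: 4.6
tcp_pos: [0.5405, 0.0383, 0.0469]
eef_rot: [-180.0, -0.1, -172.2]
contact_force: [0.1, 1.2, 0.3]
gripper_width: 0.0298
grip_force: 0.0
```

```bash
python3 g.py s .022 -.03 .25
```

```text
shift [ 0.0004 -0.0008 -0.2031] turn [-0.02 -0.07  0.01] tcp [0.5405 0.0383 0.0469] stand [ 0.0222 -0.0292  0.0469] F [0.24 1.15 0.27] w 0.029775758708531195 t 4.6
```

The force shows contact, and the tab sits at about y = -21 mm, so the opening is about 88 mm. Now lift and go above the shaft.

Converted, -0.15 m is -6, -0.1 m is -4.

>>> {"name": "advance", "arguments": {
  "motion": "0.03 0 0.24 0 0\n0.03 0 0.24 -2 0\n0.03 0 0.24 -4 0\n0.03 0 0.24 -6 0\n0.085 0 0.24 -6 0"
}}

```text
time: 5.1
tcp_pos: [0.5447, 0.0452, 0.2068]
eef_rot: [-179.9, 0.9, -172.1]
contact_force: [1.0, 0.2, 0.8]
gripper_width: 0.0432
grip_force: 0.0
```

```bash
python3 g.py w .567 -.262 .2
```

```text
shift [ 0.02   -0.3074  0.0073] turn [-0.14  0.89  0.06] tcp [0.5447 0.0452 0.2068] stand [ 0.0273 -0.023   0.2068] F [1.03 0.1  0.79] w 0.04319169964322679 t 5.1
```

>>> {"name": "advance", "arguments": {
  "motion": "0.085 0.58 -12.28 0 0\n0.085 0.58 -12.28 0 0\n0.085 0.58 -12.28 0 0\n0.085 0.58 -12.28 0 0\n0.085 0.58 -12.28 0 0\n0.085 0.58 -12.28 0 0\n0.085 0.58 -12.28 0 0\n0.085 0.58 -12.28 0 0"
}}

```text
time: 5.9
tcp_pos: [0.5671, -0.2624, 0.1963]
eef_rot: [179.9, -0.1, -172.3]
contact_force: [-0.1, 0.2, -0.3]
gripper_width: 0.0847
grip_force: 0.0
```

>>> {"name": "advance", "arguments": {
  "motion": "0.085 0 0 0 0\n0.085 0 0 0 0\n0.085 0 0 0 0"
}}

```text
time: 6.2
tcp_pos: [0.5676, -0.26, 0.1974]
eef_rot: [180.0, 0.0, -172.1]
contact_force: [-0.1, 0.6, 0.4]
gripper_width: 0.085
grip_force: 0.0
```

```bash
python3 g.py w .567 -.262 .2; python3 - <<'E'
from h import *
from g import S,RS
p,d,K,T=cam("wrist"); C=cloud(d,K,T); save("w2.png",p)
m=(d>0)&(np.hypot(C[...,0]-.567,C[...,1]+.262)<.03)&(C[...,2]>.064)
P=C[m]; print(len(P),P.min(0),P.max(0),P.mean(0),(P.min(0)+P.max(0))/2)
Q=(C-S)@RS
hsv=cv2.cvtColor(p,cv2.COLOR_RGB2HSV)
r=(d>0)&((hsv[...,0]<8)|(hsv[...,0]>172))&(hsv[...,1]>150)&(abs(Q[...,0]-.021)<.03)&(abs(Q[...,1]+.021)<.04)
P=Q[r]; print(len(P), P.mean(0) if len(P) else 0)
E
```

```text
shift [ 0.0008 -0.0019 -0.0026] turn [0.01 0.   0.12] tcp [ 0.5676 -0.26    0.1974] stand [ 0.0086 -0.3285  0.1974] F [0.   0.56 0.38] w 0.08502404555201666 t 6.2
20341 [ 0.54351821 -0.29088335  0.06403496] [ 0.58154854 -0.23886249  0.29769644] [ 0.55397919 -0.26418914  0.27424975] [ 0.56253337 -0.26487292  0.1808657 ]
0 0
```

View pics/w2.png

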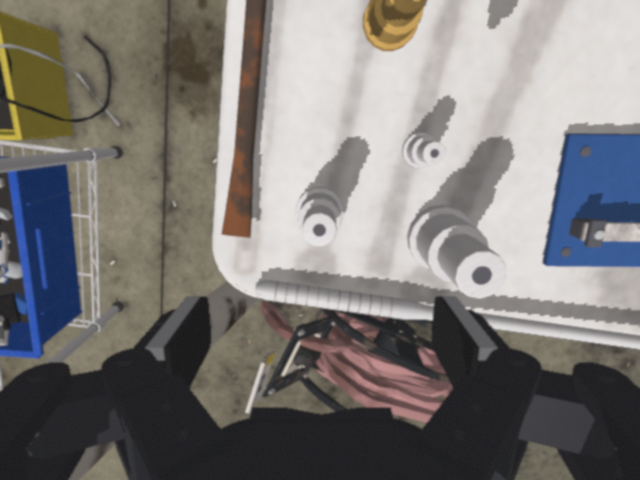

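The wrist view shows shaft C's top at (319,229), midway between the fingers. The large shaft is at (482,275) with room to spare. I'll take the precise centre.

```bash
python3 - <<'E'
from h import *
from g import *
p,d,K,T=cam("wrist"); C=cloud(d,K,T)
m=(d>0)&(np.hypot(C[...,0]-.567,C[...,1]+.262)<.03)&(C[...,2]>.066)&(C[...,2]<.08)
P=C[m]; c=(P.min(0)+P.max(0))/2; print(len(P),np.ptp(P,0),P.mean(0),c)
goal(np.array([c[0],c[1],.045]))
E
```

```text
929 [0.02576084 0.02550111 0.00772418] [ 0.56833441 -0.26162613  0.07129213] [ 0.569116   -0.26160066  0.06989312]
shift [-0.0014 -0.0013  0.1525] turn [-0.01  0.01  0.09] tcp [ 0.5676 -0.2605  0.1975] stand [ 0.0085 -0.329   0.1975] F [-0.37  0.37 -0.96] w 0.08500572028545617 t 6.3
```

>>> {"name": "advance", "arguments": {
  "motion": "0.06 -0.04 -0.04 1.2 0\n0.06 -0.04 -0.04 2.8 0\n0.06 -0.04 -0.04 4.4 0\n0.06 -0.04 -0.04 5.6 0\n0.06 -0.04 -0.04 6.12 0\n0.06 -0.04 -0.04 6.12 0\n0.06 -0.04 -0.04 6.12 0"
}}

```text
time: 7.0
tcp_pos: [0.5696, -0.2628, 0.046]
eef_rot: [-179.9, 0.1, -172.2]
contact_force: [0.7, 0.3, 0.6]
gripper_width: 0.0601
grip_force: 0.0
```

>>> {"name": "advance", "arguments": {
  "motion": "0.02 0 0 0 0\n0.02 0 0 0 0\n0.02 0 0 0 0\n0.02 0 0 0 0\n0.02 0 0 0 0\n0.02 0 0 0 0"
}}

```text
time: 7.6
tcp_pos: [0.5698, -0.263, 0.0465]
eef_rot: [-179.9, 0.1, -172.2]
contact_force: [-0.4, 0.8, 6.1]
gripper_width: 0.0242
grip_force: 58.6
```

```bash
python3 g.py w .568 -.262 .045
```

```text
shift [0.0016 0.0013 0.0015] turn [-0.1   0.15  0.  ] tcp [ 0.5698 -0.263   0.0465] stand [ 0.0103 -0.3318  0.0465] F [-0.31  0.83  6.1 ] w 0.024170351519277915 t 7.6
```

Converted, -0.15 m is -6, -0.11 m is -4.4.

>>> {"name": "advance", "arguments": {
  "motion": "0.02 0 0 -1.2 0\n0.02 0 0 -2.8 0\n0.02 0 0 -4.4 0\n0.02 0 0 -6 0\n0.02 0 0 -6.6 0\n0.02 0 0 -6.6 0"
}}

```text
time: 8.2
tcp_pos: [0.5698, -0.2632, 0.2123]
eef_rot: [-179.8, 0.2, -172.2]
contact_force: [0.3, -1.2, -1.5]
gripper_width: 0.0239
grip_force: 59.2
```

```bash
python3 g.py s -.014 .057 .2
```

```text
shift [0.0243 0.389  0.0108] turn [-0.2   0.25  0.  ] tcp [ 0.5698 -0.2632  0.2123] stand [ 0.0103 -0.332   0.2123] F [ 0.16 -1.2  -1.51] w 0.02391679232594816 t 8.2
```

Converted, 0.36 m is 14.4, 0.32 m is 12.8.

>>> {"name": "advance", "arguments": {
  "motion": "0.02 0.92 1.2 0 0\n0.02 0.92 3.2 0 0\n0.02 0.92 5.2 0 0\n0.02 0.92 7.2 0 0\n0.02 0.92 9.2 0 0\n0.02 0.92 11.2 0 0\n0.02 0.92 12.8 0 0\n0.02 0.92 14.4 0 0"
}}

```text
time: 9.0
tcp_pos: [0.4946, 0.0927, 0.2056]
eef_rot: [180.0, -0.3, -172.2]
contact_force: [0.2, -0.4, -1.7]
gripper_width: 0.0241
grip_force: 59.2
```

>>> {"name": "advance", "arguments": {
  "motion": "0.02 0 0.8 0 0\n0.02 0 1.16 0 0\n0.02 0 1.16 0 0\n0.02 0 1.16 0 0\n0.02 0 1.16 0 0"
}}

```text
time: 9.5
tcp_pos: [0.493, 0.1187, 0.2087]
eef_rot: [-180.0, -0.1, -172.3]
contact_force: [-0.6, 0.9, -1.1]
gripper_width: 0.0244
grip_force: 59.3
```

```bash
python3 g.py s -.014 .057 .1; python3 - <<'E'
from h import *
from g import *
for n in("scene","wrist"):
    p,d,K,T=cam(n); 
    if n=="scene": save("s3.png",cv2.resize(p[130:310,180:420],None,fx=3,fy=3))
    else: save("w3.png",p)
    for q in("fixed_face","jaw_face","tab_top","rest"):
        for r in landmark_of(n,q)[:1]: print(n,q,(RS.T@(np.array(r["point"])-S)).round(4),r["conf"])
E
```

```text
shift [-0.      0.0002  0.1087] turn [-0.02 -0.05 -0.09] tcp [0.493  0.1187 0.2087] stand [-0.0139  0.0568  0.2087] F [-0.45  0.95 -1.14] w 0.02438024668525596 t 9.5
scene fixed_face [-0.0093  0.0956  0.0302] 0.57
scene jaw_face [-0.0133  0.0044  0.0289] 0.6
scene tab_top [ 0.0281 -0.0233  0.07  ] 0.72
scene rest [-0.008   0.0545  0.0138] 0.86
wrist fixed_face [-0.0103  0.0994  0.0355] 0.7
wrist jaw_face [-0.0083  0.0058  0.0285] 0.71
wrist tab_top [ 0.0238 -0.0204  0.0687] 0.92
wrist rest [-0.0098  0.0575  0.0109] 0.96
```

View pics/s3.png

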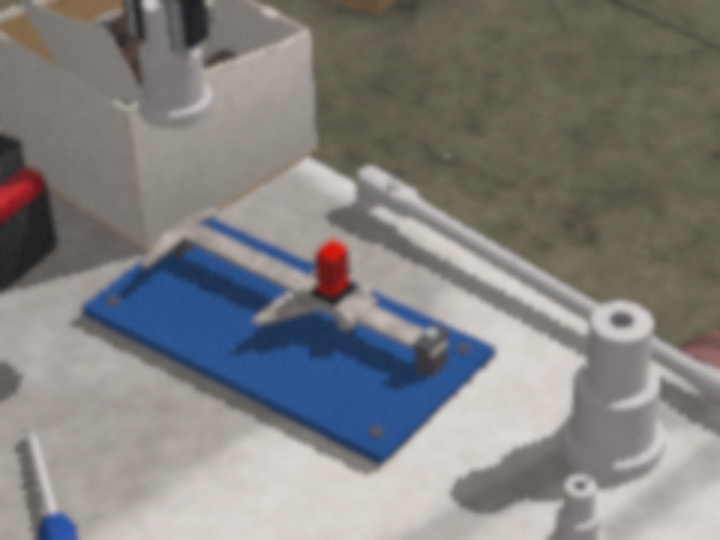

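View pics/w3.png

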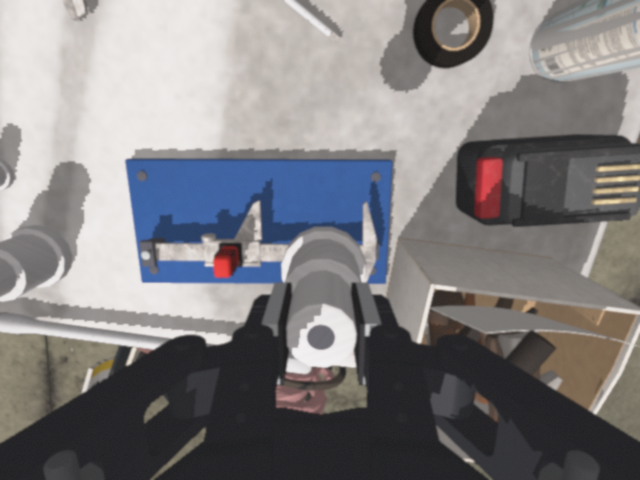

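The jaw is open at (255,225) and the fixed jaw is at (370,240). The shaft hangs upright in the fingers between them in y. The networks agree with my stand frame to within a few mm, so I lower it.

Converted, 0.149 m is 5.96, 0.145 m is 5.8.

>>> {"name": "advance", "arguments": {
  "motion": "0.02 0 0 1.2 0\n0.02 0 0 2.8 0\n0.02 0 0 4.4 0\n0.02 0 0 5.4 0\n0.02 0 0 5.8 0\n0.02 0 0 5.96 0\n0.02 0 0 5.96 0"
}}

```text
time: 10.7
tcp_pos: [0.4937, 0.1199, 0.0612]
eef_rot: [180.0, 0.1, -172.2]
contact_force: [-0.7, 0.9, -0.9]
gripper_width: 0.0242
grip_force: 59.4
```

>>> {"name": "advance", "arguments": {
  "motion": "0.02 0 0 0.08 0\n0.02 0 0 0.08 0\n0.02 0 0 0.08 0"
}}

```text
time: 11.0
tcp_pos: [0.4937, 0.1199, 0.0595]
eef_rot: [-180.0, 0.1, -172.2]
contact_force: [-0.4, -0.3, -2.6]
gripper_width: 0.0242
grip_force: 59.4
```

>>> {"name": "advance", "arguments": {
  "motion": "0.02 0 0 0.04 0\n0.02 0 0 0.04 0\n0.02 0 0 0.04 0"
}}

```text
time: 11.3
tcp_pos: [0.4938, 0.12, 0.0585]
eef_rot: [180.0, 0.1, -172.2]
contact_force: [-1.1, -0.7, 5.0]
gripper_width: 0.0243
grip_force: 60.1
```

Touchdown (+5 N). Release and lift.

>>> {"name": "advance", "arguments": {
  "motion": "0.05 0 0 0 0\n0.05 0 0 0 0\n0.05 0 0 0 0\n0.05 0 0 0 0\n0.05 0 0 -0.8 0\n0.05 0 0 -2.4 0\n0.05 0 0 -4 0\n0.05 0 0 -4 0"
}}

```text
time: 12.1
tcp_pos: [0.497, 0.1204, 0.1642]
eef_rot: [-180.0, 0.7, -172.2]
contact_force: [0.5, 0.2, 0.5]
gripper_width: 0.05
grip_force: 0.0
```

```bash
python3 - <<'E'
from h import *
from g import *
for n in("top","scene"):
    p,d,K,T=cam(n); C=cloud(d,K,T); Q=(C-S)@RS
    m=(d>0)&(abs(Q[...,0]+.014)<.025)&(abs(Q[...,1]-.057)<.025)&(Q[...,2]>.074)&(Q[...,2]<.092); P=Q[m]
    print(n,len(P),P.mean(0).round(4),np.ptp(P,0).round(3))
    hsv=cv2.cvtColor(p,cv2.COLOR_RGB2HSV)
    r=(d>0)&((hsv[...,0]<8)|(hsv[...,0]>172))&(hsv[...,1]>150)&(abs(Q[...,0]-.021)<.03)&(abs(Q[...,1]+.02)<.04)
    P=Q[r]; print("tab",P[P[:,2]>.066].mean(0))
goal(S+RS@np.array([.022,-.06,.16]))
E
```

```text
top 72 [-0.0175  0.0532  0.083 ] [0.025 0.011 0.013]
tab [ 0.01977015 -0.02235366  0.06991417]
scene 151 [-0.0149  0.0558  0.0818] [0.026 0.026 0.013]
tab [ 0.02084744 -0.02629131  0.07006764]
shift [-0.0351 -0.1179 -0.0013] turn [0.   0.16 0.  ] tcp [0.4937 0.1199 0.1586] stand [-0.0131  0.0579  0.1586] F [-1.04 -0.18  0.13] w 0.04974566193663498 t 12.2
```

The shaft stands upright (top at 83 mm). Now close the fingers and go down behind the tab.

>>> {"name": "advance", "arguments": {
  "motion": "0 -1.4 -1.6 0 0\n0 -1.4 -3.2 0 0\n0 -1.4 -4.88 0 0\n0 -1.4 -4.88 0 0\n0 -1.4 -4.88 1.6 0\n0 -1.4 -4.88 3.2 0\n0 -1.4 -4.88 4.36 0\n0 -1.4 -4.88 4.36 0"
}}

```text
time: 13.0
tcp_pos: [0.5384, 0.0048, 0.0416]
eef_rot: [179.8, -0.7, -172.2]
contact_force: [-0.9, 0.1, 0.2]
gripper_width: 0.0001
grip_force: 0.0
```

>>> {"name": "advance", "arguments": {
  "motion": "0 0 0 0 0\n0 0 0 0 0"
}}

```text
time: 13.2
tcp_pos: [0.5454, 0.0039, 0.05]
eef_rot: [-180.0, 0.1, -172.2]
contact_force: [0.4, 0.8, 1.2]
gripper_width: 0.0004
grip_force: 0.0
```

```bash
python3 g.py s .022 -.045 .048
```

```text
shift [0.0004 0.019  0.002 ] turn [-0.03  0.15  0.02] tcp [0.5454 0.0039 0.05  ] stand [ 0.0224 -0.064   0.05  ] F [0.48 0.79 1.18] w 0.0004096942657796133 t 13.2
```

Converted, 0.048 m is 1.92, 0.044 m is 1.76.

>>> {"name": "advance", "arguments": {
  "motion": "0 0 0.32 0 0\n0 0 0.6 0 0\n0 0 0.84 0 0\n0 0 1.08 0 0\n0 0 1.32 0 0\n0 0 1.56 0 0\n0 0 1.76 0 0\n0 0 1.92 0 0"
}}

```text
time: 14.0
tcp_pos: [0.5376, 0.0517, 0.0484]
eef_rot: [-180.0, 0.0, -172.2]
contact_force: [-0.4, -1.9, 1.1]
gripper_width: 0.0
grip_force: 0.8
```

```bash
python3 g.py s 0 0 0
```

```text
shift [0.0212 0.0157 0.0484] turn [-0.    0.    0.01] tcp [0.5376 0.0517 0.0484] stand [ 0.0212 -0.0157  0.0484] F [-0.65 -1.84  1.12] w 1.798769126849126e-05 t 14.0
```

>>> {"name": "advance", "arguments": {
  "motion": "0 0 0.04 0 0\n0 0 0.12 0 0\n0 0 0.2 0 0\n0 0 0.28 0 0\n0 0 0.36 0 0\n0 0 0.44 0 0\n0 0 0.52 0 0\n0 0 0.56 0 0"
}}

```text
time: 14.8
tcp_pos: [0.5358, 0.0652, 0.0484]
eef_rot: [-180.0, 0.0, -172.2]
contact_force: [1.2, -1.9, 1.2]
gripper_width: 0.0003
grip_force: 1.1
```

```bash
python3 g.py s 0 0 0; python3 - <<'E'
from h import *
from g import *
n="scene"
p,d,K,T=cam(n); C=cloud(d,K,T); Q=(C-S)@RS
m=(d>0)&(abs(Q[...,0]+.014)<.025)&(abs(Q[...,1]-.062)<.03)&(Q[...,2]>.074)&(Q[...,2]<.092); P=Q[m]
print(n,len(P),P.mean(0).round(4),np.ptp(P,0).round(3))
save("s4.png",cv2.resize(p[130:310,180:420],None,fx=3,fy=3))
E
```

```text
shift [0.0212 0.002  0.0484] turn [-0.01  0.01  0.01] tcp [0.5358 0.0652 0.0484] stand [ 0.0212 -0.002   0.0484] F [ 0.96 -2.05  1.22] w 0.0002775388634383758 t 14.8
scene 147 [-0.0149  0.0589  0.0817] [0.027 0.026 0.014]
```

View pics/s4.png

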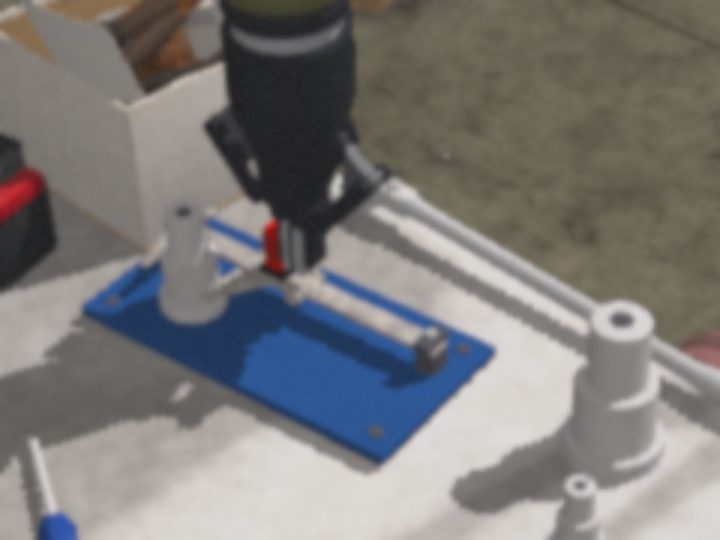

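The shaft is upright at (190,265), and the jaw has reached it and pushed it about 3 mm. Continue slowly.

Converted, 0.012 m is 0.48, 0.0105 m is 0.42.

>>> {"name": "advance", "arguments": {
  "motion": "0 0 0.06 0 0\n0 0 0.12 0 0\n0 0 0.18 0 0\n0 0 0.24 0 0\n0 0 0.3 0 0\n0 0 0.36 0 0\n0 0 0.42 0 0\n0 0 0.48 0 0"
}}

```text
time: 15.65
tcp_pos: [0.5341, 0.0771, 0.0484]
eef_rot: [-180.0, 0.0, -172.2]
contact_force: [0.9, -1.5, 1.0]
gripper_width: 0.0
grip_force: 1.1
```

```bash
python3 g.py s 0 0 0
```

```text
shift [ 0.0212 -0.01    0.0484] turn [-0.  0.  0.] tcp [0.5341 0.0771 0.0484] stand [0.0212 0.01   0.0484] F [ 0.68 -1.6   1.02] w 3.7729089523867334e-05 t 15.65
```

>>> {"name": "advance", "arguments": {
  "motion": "0 0 0.04 0 0\n0 0 0.08 0 0\n0 0 0.12 0 0\n0 0 0.16 0 0\n0 0 0.16 0 0"
}}

```text
time: 16.15
tcp_pos: [0.5337, 0.0809, 0.0484]
eef_rot: [-180.0, 0.0, -172.2]
contact_force: [1.2, -3.4, 1.2]
gripper_width: 0.0
grip_force: 1.7
```

```bash
python3 g.py s 0 0 0
```

```text
shift [ 0.0212 -0.0138  0.0484] turn [-0.02  0.01  0.01] tcp [0.5337 0.0809 0.0484] stand [0.0212 0.0139 0.0484] F [ 0.76 -3.54  1.19] w 4.2366365435010866e-05 t 16.15
```

>>> {"name": "advance", "arguments": {
  "motion": "0 0 0.04 0 0\n0 0 0.08 0 0\n0 0 0.12 0 0\n0 0 0.12 0 0"
}}

```text
time: 16.55
tcp_pos: [0.5332, 0.0839, 0.0484]
eef_rot: [-180.0, 0.0, -172.2]
contact_force: [0.4, -4.6, 1.2]
gripper_width: -0.0003
grip_force: 2.4
```

```bash
python3 g.py s 0 0 0; python3 - <<'E'
from h import *
from g import *
n="scene"
p,d,K,T=cam(n); C=cloud(d,K,T); Q=(C-S)@RS
m=(d>0)&(abs(Q[...,0]+.014)<.025)&(abs(Q[...,1]-.07)<.03)&(Q[...,2]>.074)&(Q[...,2]<.092); P=Q[m]
print(n,len(P),P.mean(0).round(4),np.ptp(P,0).round(3))
E
```

```text
shift [ 0.0212 -0.0168  0.0484] turn [-0.02  0.    0.01] tcp [0.5332 0.0839 0.0484] stand [0.0212 0.0168 0.0484] F [-0.23 -4.58  1.18] w -0.00026673803020325107 t 16.55
scene 142 [-0.0147  0.0727  0.082 ] [0.026 0.026 0.013]
```

The force rises along the spring rate (0.4–0.5 N/mm), so the shaft is seated against the fixed jaw. Back off, lift clear and check.

Converted, -0.15 m is -6, -0.11 m is -4.4.

>>> {"name": "advance", "arguments": {
  "motion": "0 0 -0.08 0 0\n0 0 -0.2 0 0\n0 0 -0.4 0 0\n0 0 -0.8 0 0\n0 0 -1 -1.2 0\n0 0 -1 -2.8 0\n0 0 -1 -4.4 0\n0 0 -1 -6 0"
}}

```text
time: 17.4
tcp_pos: [0.5358, 0.0588, 0.1991]
eef_rot: [179.9, -0.1, -172.2]
contact_force: [1.7, 1.0, -0.1]
gripper_width: -0.0001
grip_force: 0.0
```

>>> {"name": "advance", "arguments": {
  "motion": "0 0 -2 0 0\n0 0 -4 0 0\n0 0 -6 0 0\n0 0 -6 0 0\n0 0 -6 0 0"
}}

```text
time: 17.9
tcp_pos: [0.5564, -0.0905, 0.1977]
eef_rot: [179.9, -0.1, -172.4]
contact_force: [0.1, -0.5, -0.4]
gripper_width: -0.0003
grip_force: 0.0
```

```bash
python3 - <<'E'
from h import *
from g import *
for n in("scene","top"):
    p,d,K,T=cam(n); C=cloud(d,K,T); Q=(C-S)@RS
    m=(d>0)&(abs(Q[...,0]+.014)<.025)&(abs(Q[...,1]-.07)<.03)&(Q[...,2]>.074)&(Q[...,2]<.092); P=Q[m]
    print(n,len(P),P.mean(0).round(4),np.ptp(P,0).round(3))
    hsv=cv2.cvtColor(p,cv2.COLOR_RGB2HSV)
    r=(d>0)&((hsv[...,0]<8)|(hsv[...,0]>172))&(hsv[...,1]>150)&(abs(Q[...,0]-.021)<.03)&(abs(Q[...,1]-.03)<.04)
    P=Q[r]; print("tab",P[P[:,2]>.066].mean(0))
    v0,u0=(140,190) if n=="scene" else (190,190)
    save("e_%s.png"%n,cv2.resize(p[v0:v0+120,u0:u0+160],None,fx=5,fy=5))
E
```

```text
scene 144 [-0.0151  0.0724  0.0823] [0.026 0.027 0.013]
tab [0.02080289 0.02837286 0.06993095]
top 170 [-0.0168  0.076   0.0826] [0.025 0.025 0.013]
tab [0.01982097 0.03165337 0.07066147]
```

View pics/e_scene.png

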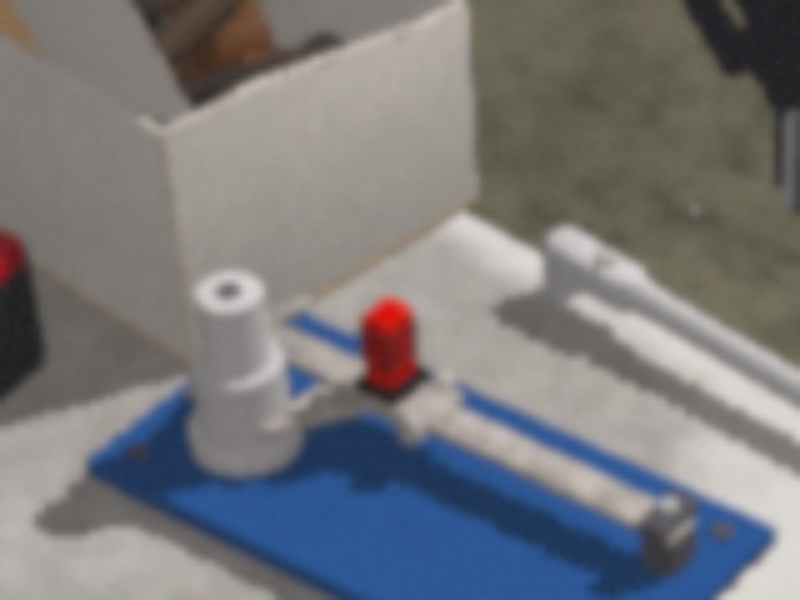

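View pics/e_top.png

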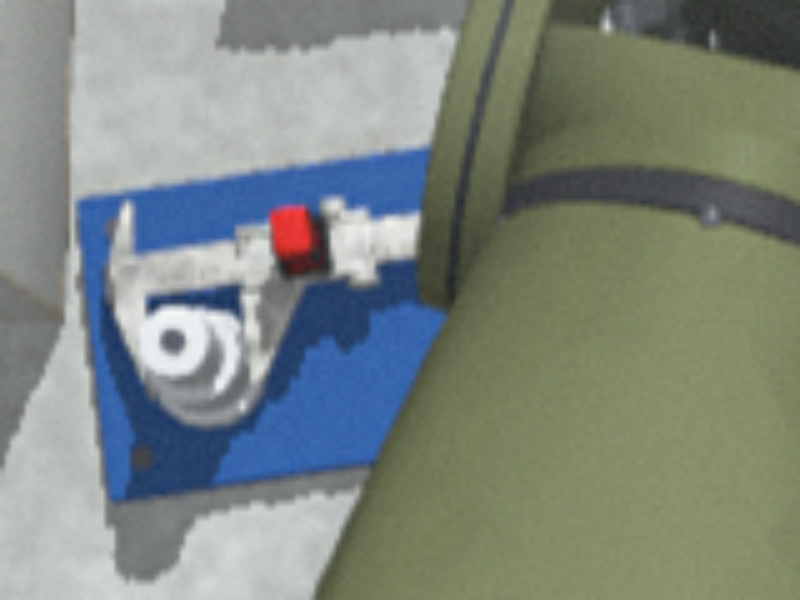

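Both views show the shaft upright, clamped between the jaws (top view 190,350). The tab is at y ≈ 30 mm, where 31 mm is expected for a 36 mm opening, and the arm is clear.

```bash
python3 -c "
from station import *
print(hand_in())"
```

```text
the job is handed in; nothing more can be done
None
```

The silver shaft stands upright on the stand's plate with the caliper jaw closed on it, the brass shaft was never touched, and the job was handed in at about 18 s of the 69 s allowed; no verdict was returned.

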